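# Bar the transfer tray of the property store

## Task

Bar the transfer tray: take the loose yellow locking bar, set its forked steel heel against the round post with the bar standing out from the tray at roughly 45 degrees, then, keeping the heel on the post, swing the bar about the post towards the tray until its red tip is fully home under the keeper and the bar lies in line along the tray's front. Leave it lying flat on the counter and let go of it. Do not shift or tip over the spray bottle, the jar or the two cartons.

Things in the scene. Friction and masses are not known exactly. Their poses are not given: they have to be found in the camera images.
- bar: Loose locking bar, about 0.4 kg: yellow shaft 24 mm wide, 26 mm high, last 42 mm at the tip red; the heel is a steel fork 44 mm wide. 188 mm long in all. Lies flat, z up. Origin: centre of its underside, midway between heel point and tip; x points from heel to tip. Shaft from x = -66 to +92.5 mm, fork head from -66 to -96 mm.
- bar_heel (a point): Heel point of the bar, on its underside 92.5 mm behind the origin (x = -92.5 mm): where the axis of the post lies when the fork sits against the post. The fork's mouth is about 32 mm wide and narrows to 25 mm at its flat bottom, 11 mm ahead of this point (at x = -81.5 mm).
- bar_tip (a point): Middle of the bar's red end face, on its underside, 92.5 mm ahead of the origin.
- dock: Fixed dock; place and yaw vary (yaw up to 0.3 rad). Origin on the counter, mid-way along the line where the barred bar lies, z up. y points along that line from keeper to post, x from the line to the tray. The bar swings in over the open counter on the side x < 0; home, its x axis points along the dock's -y.
- post (a point): Foot of the axis of the fixed upright round steel post, 22 mm diameter, 50 mm high, at dock x = 0, y = +92.5 mm.
- keeper (a point): Where the bar's tip point comes when home, on the counter in the dark steel keeper, dock x = 0, y = -92.5 mm. Keeper 40 mm high, open to x < 0 and to the post: back wall face at x = +13.5 mm, end cap face at y = -97.5 mm, roof underside 34 mm up, over x = -16 to +21, y = -72 to -104 mm. No entry from above, and the fork cannot pass onto the post sideways.
- tray_front (a point): Middle of the foot of the tray's front wall, at dock x = +75 mm. The tray is a grey open box 100 (x) x 200 (y) x 45 mm high with cartons in it. Feet 12 mm high join post and keeper to it, at dock y = +101 to +112 mm (from x = +3 mm) and y = -80 to -101 mm (from x = +21 mm).
- bottle: Bystander: clear spray bottle with blue head, 60 mm diameter, 188 mm high, its nozzle reaching 43 mm from the axis, standing. Origin: centre of its underside.
- jar: Bystander: jar with green cap, 52 mm diameter, 55 mm high, standing. Origin: centre of its underside.
- carton_a: Bystander: brown carton, 86 (x) x 56 (y) x 24 mm high, lying near the dock. Origin: centre of its underside.
- carton_b: Bystander: wood-brown carton, 86 (x) x 56 (y) x 24 mm high, lying beside the bar's starting place. Origin: centre of its underside.
Things that resemble listed ones, but are neither listed nor needed, are in the scene too. What is meant by the bar is not purple, and is the larger of those in its own colour.

How it is judged:
On the way, in this order (a step that is already met when the one before it is completed fails the run):
1. the bar's heel point is within 8 mm of the post's axis, bar down on the counter (within 10 mm) and standing 0.35 to 1.2 rad out of line, on the open side (horizontal distance between bar_heel and post below 0.008 m and angle between the x axis of bar and the y axis of dock, either way round between 0.35 and 1.2 rad and height (world z) of bar below 0.01 m and x of bar_tip in the frame of dock below -0.04 m), for 0.2 s.
2. the bar is partly swung in (0.05 to 0.22 rad out of line), heel point still within 8 mm of the post's axis (horizontal distance between bar_heel and post below 0.008 m and angle between the x axis of bar and the y axis of dock, either way round between 0.05 and 0.22 rad and height (world z) of bar below 0.01 m), for 0.05 s.
At the end, for the whole second after the job is handed in: The bar lies at rest flat on the counter (both ends within 4 mm of it), its heel point within 8 mm of the post's axis, its tip point within 9 mm of the keeper point and not more than 5 mm short of the line, within 0.04 rad of the line; every bystander is within 20 mm of where it stood (horizontal distance between bar_heel and post below 0.008 m and angle between the x axis of bar and the y axis of dock, either way round below 0.04 rad and horizontal distance between bar_tip and keeper below 0.009 m and x of bar_tip in the frame of dock above -0.005 m and height (world z) of each of bar_tip, bar_heel below 0.004 m and angle between bar's own z axis and vertical below 0.05 rad and linear speed of bar below 0.01 m/s and distance of each of bottle, jar, carton_a, carton_b from where it was at the start of the episode below 0.02 m); the robot touches nothing.
It fails at once if the spray bottle is shifted by more than 20 mm or tipped over (distance of bottle from where it was at the start of the episode above 0.02 m or angle between bottle's own z axis and vertical above 0.3 rad).
It fails at once if the jar is shifted by more than 20 mm or tipped over (distance of jar from where it was at the start of the episode above 0.02 m or angle between jar's own z axis and vertical above 0.3 rad).
It fails at once if the carton near the dock is shifted by more than 20 mm or tipped over (distance of carton_a from where it was at the start of the episode above 0.02 m or angle between carton_a's own z axis and vertical above 0.3 rad).
It fails at once if the carton beside the bar is shifted by more than 20 mm or tipped over (distance of carton_b from where it was at the start of the episode above 0.02 m or angle between carton_b's own z axis and vertical above 0.3 rad).
It also fails if it takes over 51 s, if anything falls off the work surface, if the arm or the gripper's body presses on something with over 40 N, if the wrist force passes 120 N, or if a joint passes its speed limit or range.

## Robot

A 6-joint arm with a two-finger parallel gripper is mounted at the origin on the work surface. World frame = base frame: x ahead of the robot, y to its left, z up, the work surface at z = 0. Lengths are in m, angles in rad, forces in N, time in s.
With the tool pointing down it reaches from about 0.3 to 0.875 m from the base axis. Payload 6.4 kg.
Tool frame: the origin (TCP) lies at the very end of the fingers, on their centre line; the grasp point (between the pads) lies 19 mm behind it; z points along the fingers, x is the direction in which the jaws open and shut, and the axes are right-handed (so a half turn about z gives the same grasp; the last joint's range is limited). The gripper opens to 88 mm and grips with 3 to 60 N. Pads are 18 mm wide; open, the fingers measure 123 mm over their backs; the gripper's body (75 mm by 187 mm) begins 45 mm behind the grasp point.
Start: joints at [-1.41, 0.181, 1.607, -0, 1.354, -0.206], TCP at [0.206, -0.537, 0.239] pointing down, gripper open.
Joint ranges: [-2.99, 2.99], [-0.89, 2.07], [0.3, 2.58], [-1.14, 4.28], [0, 2.63], [-3.12, 3.12]. Speed limits (rad/s): [2.57, 2.57, 3.01, 3.14, 3.14, 3.14].

## Interface

Orientations are given as a 3x3 rotation matrix whose columns are the frame's x, y, z axes.
In Python, from station import * gives the robot as it stands. The module is installed in compiled form; this text tells all that it offers.
- The arm moves only by the tool carry_out, never from a script. Its argument "commands" is a list of rows, each a list of 3 entries, a list of its own where there are three numbers: the shift along the tool's x, y, z in mm, then the turn, a rotation vector about the tool's x, y, z in rad, then the opening in per cent of the stroke, from 0 (shut) to 100 (fully open). In form: [[[x, y, z], [wx, wy, wz], hand], ...]. A call has 1 to 8 rows; each row is the pose to reach, as a shift and turn from the pose measured when the call began, along the tool's axes at that moment; what a row does not reach only later rows make up. A row lasts 1/10 s, in which the tool goes at most 50 mm and 8.59 degrees, less where a joint would pass 70% of its speed; a pose out of reach is approached as far as the arm can. A call with a gripper value outside its range is refused whole. The fingers move at their own pace and stop on an object; "force" is the grip in N (left out, the last holds). Time passes only in rows, so rows that repeat a pose let the fingers close. It gives the time, the measured TCP pose, the force and the opening at its end, in the units of the state.
- state(): the state, without advancing time (a new reading comes with each control period).
- camera(name): name is "scene" or "side" or "wrist"; returns the picture (384x512x3 uint8, red, green, blue); there is no depth.
- camera_info(name): a dict with "fov_y" (degrees; the focal length in pixels is half the picture's height over the tangent of half this angle, whatever the lens; pixels are square), "cx", "cy" (the principal point, pixels), "R" (3x3) and "t" (3): a world point X has camera coordinates R X + t; the wrist camera has in their place "mount" (4x4, takes a point from camera to tool coordinates, whose origin is the TCP and whose axes are the tool frame's). Camera axes: x right, y down, z forward; pixel columns grow to the right and rows downward; lengths in m; the calibration is good to about 2 mm. A picture is of the moment at which its call begins: read the wrist's pose just before it. camera_info takes no time and is no camera call.
- hand_in(): hands the job in, once; it reports no verdict.
Trained networks look in the newest picture that a camera, given by its name, has taken for a name from the list of things; names that differ only in an ending like _2 or _b are one class to them, and where a whole thing is asked for, a point or a joint stands for the part that bears it (a point fixed in the world has none). Each returns a list of dicts, best first, with "p" (0 to 1); they miss things now and then, are a little off and sometimes report something else, mostly with a low value. They report only what shows in the picture. A call takes as long as a camera call. They do not tell look-alikes from the thing itself.
- trace(camera, label): "mask" (384x512 bool, what is visible of it) and "point" ([row, column] in pixels, amid what is visible of it).
The state is a dict: "t": time; "joints": joint angles; "joint_vel": joint speeds; "joint_efforts": joint torques, N m; "position": TCP position; "eef_rot": TCP orientation; "contact_force": force on the tool from outside, world axes, zero at the start; "ft_torque": the same for the moment, N m; "grip_width": opening from 0.0 (shut) to 1.0 (fully open).
Only numpy, scipy, OpenCV 4.12 (cv2) and the standard library are available. Lean on these libraries where they do the work, as an engineer would, in place of code of your own. Each camera call takes 0.05 s, during which the arm holds its last target. There are 200 camera calls.

## Working session

There is one attempt and no reset: what is moved stays moved. The work goes in short steps, Python scripts to look and compute and a tool call to move; the robot and the scene stay as the last step left them, time stands still between calls to the robot, and variables do not carry over. Pictures are saved under pics/ and viewed, about 8 in all and at most 12, crops included, and the job is handed in when it is done.

Besides the shell and the picture viewer there is one more tool, called after ">>>" by a JSON object that holds its "name" and its "arguments". carry_out: Moves the arm, as the interface text tells. Its arguments: {"type":"object","properties":{"commands":{"type":"array","items":{"type":"array"}},"force":{"type":"number"}},"required":["commands"]}

```bash
mkdir -p pics; python3 - <<'E'
from station import *
import cv2,numpy as np
s=state();print(s['t'],s['position'],s['eef_rot'],s['grip_width'])
ims=[]
for n in("scene","side"):
    im=camera(n);cv2.imwrite(f"pics/{n}0.png",im[:,:,::-1]);i=camera_info(n);print(n,i)
    for l in("bar","dock","bottle","jar","carton_a"):
        print(n,l,[(round(d['p'],2),np.round(d['point']).tolist(),int(d['mask'].sum())) for d in trace(n,l)])
print(camera_info("wrist"))
E
```

```text
0.0 [ 0.20613972 -0.53620777  0.23782862] [[ 3.58593585e-01 -9.33493742e-01 -2.73356378e-04]
 [-9.33492296e-01 -3.58593521e-01  1.67929173e-03]
 [-1.66563214e-03 -3.47007167e-04 -9.99998553e-01]] 0.9976851386162379
scene {'fov_y': 49.365638365889836, 'cx': 254.96102937375855, 'cy': 201.80914681758455, 'R': array([[-0.75932019,  0.6507147 ,  0.00179862],
       [ 0.4163923 ,  0.48800929, -0.76711432],
       [-0.50005031, -0.58173646, -0.6415079 ]]), 't': array([ 0.45048843, -0.21816572,  1.38364617])}
scene bar [(0.64, [205.0, 128.0], 1017), (0.61, [146.0, 253.0], 316)]
scene dock [(0.74, [277.0, 285.0], 5685), (0.54, [193.0, 239.0], 1767)]
scene bottle [(0.86, [192.0, 240.0], 1770)]
scene jar [(0.83, [230.0, 373.0], 536)]
scene carton_a [(0.95, [162.0, 175.0], 464), (0.64, [203.0, 322.0], 692)]
side {'fov_y': 51.64512734893553, 'cx': 248.62307489423944, 'cy': 191.20589732429963, 'R': array([[-0.86115529, -0.50830364, -0.00624263],
       [-0.2896194 ,  0.50068431, -0.8157425 ],
       [ 0.41777047, -0.70067298, -0.57838154]]), 't': array([0.49129588, 0.22136885, 0.9523436 ])}
side bar [(0.77, [153.0, 216.0], 368), (0.61, [169.0, 274.0], 487), (0.6, [184.0, 334.0], 360), (0.17, [235.0, 171.0], 3414)]
side dock [(0.7, [234.0, 167.0], 3531)]
side bottle [(0.91, [181.0, 226.0], 1011)]
side jar [(0.74, [280.0, 243.0], 555)]
side carton_a [(0.83, [237.0, 275.0], 691), (0.77, [156.0, 280.0], 371)]
{'fov_y': 63.65413194666593, 'cx': 256.9966765981131, 'cy': 193.79378128518456, 'mount': array([[ 9.99999343e-01, -9.56222575e-04, -6.32760036e-04,
        -4.30457341e-04],
       [ 1.10498630e-03,  9.51024721e-01,  3.09112857e-01,
        -8.06667874e-02],
       [ 3.06189745e-04, -3.09113353e-01,  9.51025153e-01,
        -1.45594384e-01],
       [ 0.00000000e+00,  0.00000000e+00,  0.00000000e+00,
         1.00000000e+00]])}
```

```bash
python3 - <<'E'
import cv2,numpy as np
a=cv2.imread("pics/scene0.png");b=cv2.imread("pics/side0.png")
cv2.imwrite("pics/v1.png",cv2.resize(a[100:384,60:440],None,fx=2.1,fy=2.1,interpolation=cv2.INTER_CUBIC))
cv2.imwrite("pics/v2.png",cv2.resize(b[100:330,80:400],None,fx=2.5,fy=2.5,interpolation=cv2.INTER_CUBIC))
E
```

```text
(no output)
```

View pics/v1.png

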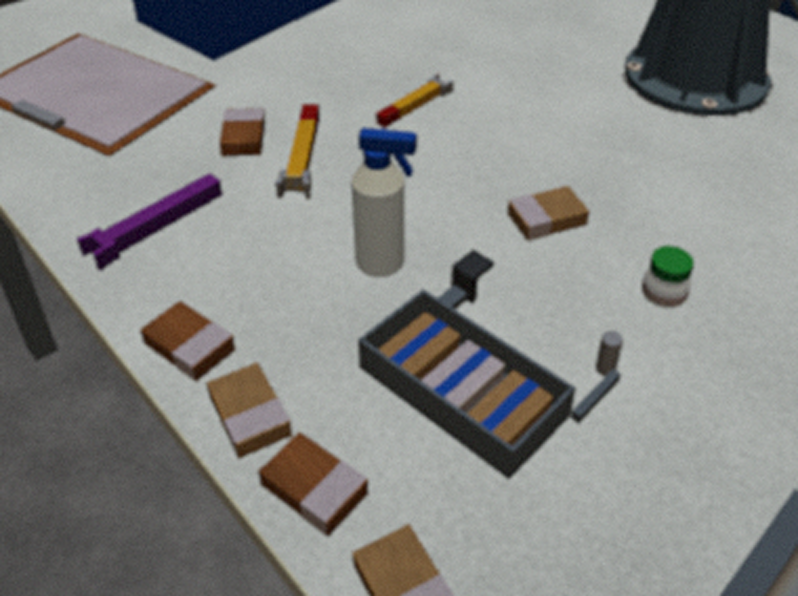

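View pics/v2.png

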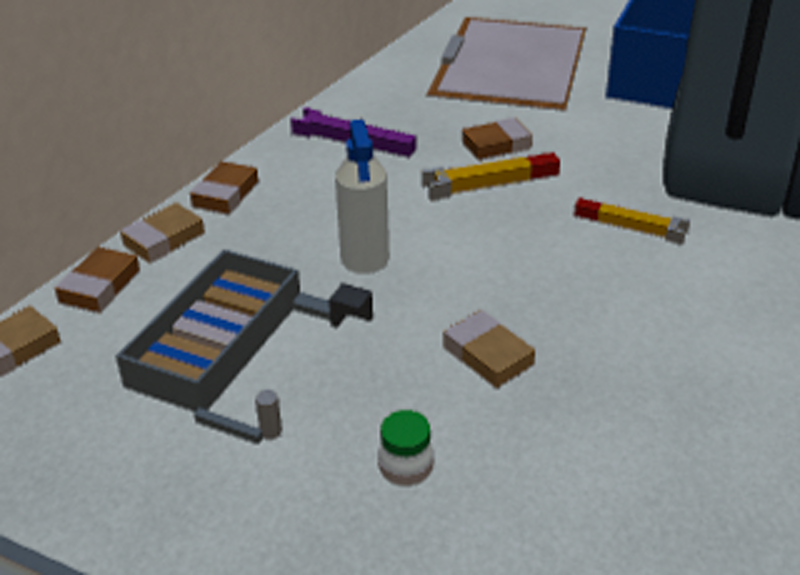

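Both views agree: the large yellow bar is at scene crop (300,150), fork towards the viewer at (294,183). The purple bar and the small yellow bar are decoys. The post top is at (612,337), the keeper at (474,262), and the bottle stands between bar and dock. Next I'll fit the poses.

```bash
cat >h.py <<'E'
import numpy as np,cv2
from scipy.optimize import least_squares
from station import *
def proj(n,X):
    i=camera_info(n)
    if n=='wrist':
        s=state();M=i['mount'];X=(np.atleast_2d(X)-s['position'])@s['eef_rot'];P=(X-M[:3,3])@M[:3,:3]
    else: P=np.atleast_2d(X)@i['R'].T+i['t']
    f=192/np.tan(np.radians(i['fov_y'])/2)
    return P[:,:2]/P[:,2:]*f+[i['cx'],i['cy']]
def T(p,L):
    c,s=np.cos(p[2]),np.sin(p[2]);L=np.atleast_2d(np.array(L,float))
    return np.c_[p[0]+c*L[:,0]-s*L[:,1],p[1]+s*L[:,0]+c*L[:,1],L[:,2]]
def fit(obs,p0):  # obs: list (cam, local pt mm, pix)
    def r(p):return np.concatenate([(proj(n,T(p,np.array(l)/1e3))[0]-u) for n,l,u in obs])
    o=least_squares(r,p0,loss='soft_l1',f_scale=2);return o.x,np.round(o.fun.reshape(-1,2) if 0 else r(o.x).reshape(-1,2),1)
def ray(n,u,z):
    return least_squares(lambda q:proj(n,np.r_[q,z])[0]-u,[.5,-.2]).x
E
python3 - <<'E'
from h import *
S=lambda l,u:("scene",l,np.array(u)/2.1+[60,100]-.25)
D=lambda l,u:("side",l,np.array(u)/2.5+[80,100]-.3)
dock=[S((75,-100,45),(424,291)),S((75,100,45),(574,388)),S((175,-100,45),(360,342)),S((175,100,0),(510,475)),S((0,92.5,50),(612,337)),S((2,-88,40),(476,262)),
D((75,-100,45),(299,272)),D((175,100,45),(121,358)),D((75,100,0),(197,406)),D((175,-100,45),(227,251)),D((0,92.5,50),(267,395)),D((2,-88,40),(353,292))]
for y in(0,1.5,3,-1.5):
    p,r=fit(dock,[.5,0,y]);print(np.round(p,4),abs(r).mean())
    if abs(r).mean()<3:print(r.tolist());P=p
bar=[S((92.5,0,26),(311,106)),S((50,0,26),(306,132)),S((-96,19,26),(308,178)),S((-96,-19,26),(281,180)),D((92.5,0,26),(556,158)),D((-96,0,26),(427,180)),D((50,0,26),(527,163))]
for y in(0,1.5,3,-1.5):
    p,r=fit(bar,[.5,0,y])
    if abs(r).mean()<4:print('bar',np.round(p,4),r.tolist())
print(ray('scene',np.array((380,258))/2.1+[60,100],0),'bottle',ray('side',np.array((365,255))/2.5+[80,100],0))
print('jar',ray('side',np.array((406,465))/2.5+[80,100],0),'ca',ray('side',np.array((489,347))/2.5+[80,100],.02),'cb',ray('side',np.array((497,137))/2.5+[80,100],.02))
print('post,keeper',T(P,[(0,.0925,0),(0,-.0925,0)]))
E
```

```text
[0.5823 0.2011 0.1135] 1.0625
[[-0.1, -1.9], [1.0, -0.9], [-0.8, -2.2], [-0.4, 1.6], [0.4, -0.3], [-0.6, 0.1], [-0.0, -1.0], [-2.1, -1.0], [2.7, 3.7], [-1.0, -1.0], [-0.2, 0.5], [-0.7, 1.3]]
[0.5823 0.2011 0.1135] 1.0625
[[-0.1, -1.9], [1.0, -0.9], [-0.8, -2.2], [-0.4, 1.6], [0.4, -0.3], [-0.6, 0.1], [-0.0, -1.0], [-2.1, -1.0], [2.7, 3.7], [-1.0, -1.0], [-0.2, 0.5], [-0.7, 1.3]]
[0.5823 0.2011 0.1135] 1.0625
[[-0.1, -1.9], [1.0, -0.9], [-0.8, -2.2], [-0.4, 1.6], [0.4, -0.3], [-0.6, 0.1], [-0.0, -1.0], [-2.1, -1.0], [2.7, 3.7], [-1.0, -1.0], [-0.2, 0.5], [-0.7, 1.3]]Traceback (most recent call last):
  File "<stdin>", line 7, in <module>
  File "h.py", line 16, in fit
    o=least_squares(r,p0,loss='soft_l1',f_scale=2);return o.x,np.round(o.fun.reshape(-1,2) if 0 else r(o.x).reshape(-1,2),1)
    return func(*args, **kwargs)
    result = trf(vector_fun.fun, vector_fun.jac, x0, f0, J0, lb, ub, ftol, xtol,
                 gtol, max_nfev, x_scale, loss_function, tr_solver,
                 tr_options.copy(), verbose, callback=callback_wrapped)
    return trf_no_bounds(
        fun, jac, x0, f0, J0, ftol, xtol, gtol, max_nfev, x_scale,
        loss_function, tr_solver, tr_options, verbose, callback=callback)
    f_new = fun(x_new)
    self._update_fun()
    ~~~~~~~~~~~~~~~~^^
    self.f = self.fun_wrapped(xp_copy(self.x))
             ~~~~~~~~~~~~~~~~^^^^^^^^^^^^^^^^^
    return np.atleast_1d(self.fun(x))
                         ~~~~~~~~^^^
    return self.f(x, *self.args, **self.kwargs)
           ~~~~~~^^^^^^^^^^^^^^^^^^^^^^^^^^^^^^
  File "h.py", line 15, in r
    def r(p):return np.concatenate([(proj(n,T(p,np.array(l)/1e3))[0]-u) for n,l,u in obs])
                                     ~~~~^^^^^^^^^^^^^^^^^^^^^^^^
  File "h.py", line 5, in proj
    i=camera_info(n)
ValueError: time passes only in moves, steps and waits
```

```bash
sed -i 's/^from station import \*/from station import *\nfrom functools import lru_cache\ncamera_info=lru_cache(None)(camera_info);state=lru_cache(None)(state)/' h.py
python3 - <<'E'
from h import *
S=lambda l,u:("scene",l,np.array(u)/2.1+[60,100]-.25)
D=lambda l,u:("side",l,np.array(u)/2.5+[80,100]-.3)
bar=[S((92.5,0,26),(311,106)),S((50,0,26),(306,132)),S((-96,19,26),(308,178)),S((-96,-19,26),(281,180)),D((92.5,0,26),(556,158)),D((-96,0,26),(427,180)),D((50,0,26),(527,163))]
for y in(0,1.5,3,-1.5):
    p,r=fit(bar,[.5,-.2,y])
    print('bar',np.round(p,4),r.tolist())
print(ray('scene',np.array((380,258))/2.1+[60,100],0),'bottle',ray('side',np.array((365,255))/2.5+[80,100],0))
print('jar',ray('side',np.array((406,465))/2.5+[80,100],0),'ca',ray('side',np.array((489,347))/2.5+[80,100],.02),'cb',ray('side',np.array((497,137))/2.5+[80,100],.02))
print('post,keeper',T([.5823,.2011,.1135],[(0,.0925,0),(0,-.0925,0)]))
E
```

```text
bar [ 0.5464 -0.2928  1.0985] [[0.6, 18.1], [0.7, -2.4], [-1.0, -50.2], [-0.0, -49.7], [-26.2, 5.8], [68.5, -18.4], [-4.5, 0.1]]
bar [ 0.5464 -0.2928  1.0985] [[0.6, 18.1], [0.7, -2.4], [-1.0, -50.2], [-0.0, -49.7], [-26.2, 5.8], [68.5, -18.4], [-4.5, 0.1]]
bar [ 0.5912 -0.2248  3.9927] [[-0.0, -1.2], [1.0, -5.8], [-12.4, 2.4], [14.5, 1.6], [0.0, -1.0], [-0.3, -0.3], [0.2, -0.9]]
bar [ 0.5912 -0.2248 -2.2904] [[-0.0, -1.2], [1.0, -5.8], [-12.4, 2.4], [14.5, 1.6], [0.0, -1.0], [-0.3, -0.3], [0.2, -0.9]]
[0.64502614 0.00588073] bottle [0.65098655 0.00091675]
jar [0.43328859 0.26178469] ca [0.43194281 0.09327349] cb [ 0.62637695 -0.30700421]
post,keeper [[0.57182378 0.29300484 0.        ]
 [0.59277622 0.10919516 0.        ]]
```

>>> {"name": "carry_out", "arguments": {"commands": [[[-162, -488, 40], [0, 0, -0.484], 50], [[-162, -488, 40], [0, 0, -0.484], 50], [[-162, -488, 40], [0, 0, -0.484], 50], [[-162, -488, 40], [0, 0, -0.484], 50], [[-162, -488, 40], [0, 0, -0.484], 50], [[-162, -488, 40], [0, 0, -0.484], 50], [[-162, -488, 40], [0, 0, -0.484], 50], [[-162, -488, 40], [0, 0, -0.484], 50]]}}

```text
t: 1.4
position: [0.5159, -0.2822, 0.2078]
eef_rot: [[0.752, -0.659, 0.0], [-0.659, -0.752, -0.0], [0.001, 0.0, -1.0]]
contact_force: [-0.2, -1.0, 1.1]
grip_width: 0.5
```

```bash
cat >>h.py <<'E'
def go(xyz,ang):  # tool-frame shift (mm) and rotvec to reach TCP xyz, tool down, jaw axis x at world angle ang
    from scipy.spatial.transform import Rotation as Ro
    s=state();R=np.array(s['eef_rot']);c,n=np.cos(ang),np.sin(ang)
    Rt=np.array([[c,n,0],[n,-c,0],[0,0,-1.]])
    print('shift',np.round(R.T@(np.array(xyz)-s['position'])*1e3,1),'turn',np.round(Ro.from_matrix(R.T@Rt).as_rotvec(),3),'t',s['t'],'F',np.round(s['contact_force'],1),'w',round(s['grip_width'],3),'pos',np.round(s['position'],4))
E
python3 -c "
from h import *
go((.604,-.21,.2),-.72)"
```

```text
shift [  18.6 -112.4    7.8] turn [ 0.    -0.001 -0.   ] t 1.4 F [-0.2 -1.   1.1] w 0.5 pos [ 0.5159 -0.2822  0.2078]
```

>>> {"name": "carry_out", "arguments": {"commands": [[[19, -112, 8], [0, 0, 0], 50], [[19, -112, 8], [0, 0, 0], 50], [[19, -112, 8], [0, 0, 0], 50], [[19, -112, 8], [0, 0, 0], 50], [[19, -112, 8], [0, 0, 0], 50]]}}

```text
t: 1.9
position: [0.6034, -0.2111, 0.1996]
eef_rot: [[0.752, -0.659, -0.0], [-0.659, -0.752, -0.001], [0.0, 0.001, -1.0]]
contact_force: [0.2, 0.4, -0.5]
grip_width: 0.5
```

```bash
python3 - <<'E'
from h import *
s=state();im=camera('wrist');cv2.imwrite('pics/w1raw.png',im[:,:,::-1]);print(s['position'])
v=im[:,:,::-1].copy()
p=[.591,-.225,-2.29]
L=np.array([(92.5,0,26),(92.5,12,26),(92.5,-12,26),(50,0,26),(-66,12,26),(-66,-12,26),(-96,22,26),(-96,-22,26)])/1e3
for q in proj('wrist',T(p,L)):cv2.circle(v,tuple(int(a) for a in q),2,(0,255,0),-1)
cv2.imwrite('pics/w1.png',cv2.resize(v,None,fx=1.5,fy=1.5))
E
```

```text
[ 0.60341837 -0.21112987  0.19959524]
```

View pics/w1.png

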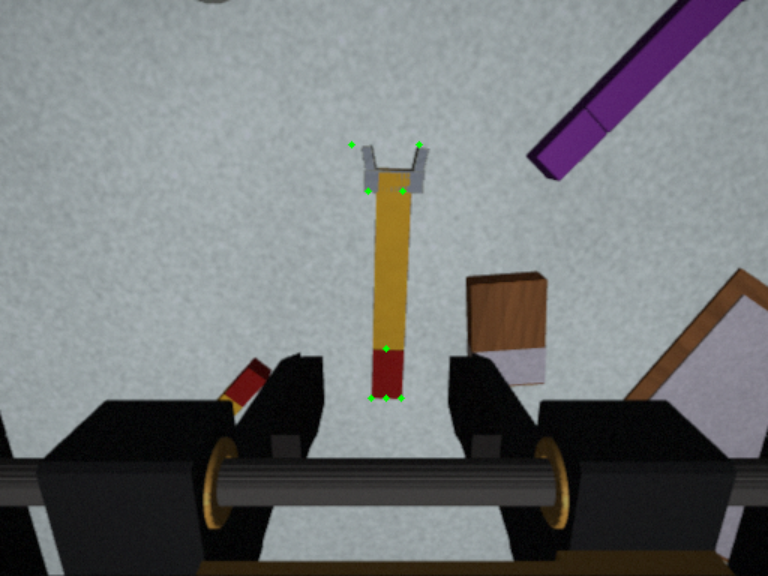

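Big yellow bar, with tip corners at (372,398)/(403,398), fork prongs at (366,147)/(427,150), and carton to the right at (507,310). Now refining the fit.

```bash
python3 - <<'E'
from h import *
W=lambda l,u:('wrist',l,np.array(u)/1.5-.17)
o=[W((92.5,12,26),(404,398)),W((92.5,-12,26),(372,398)),W((50.5,12,26),(406,349)),W((50.5,-12,26),(373,349)),W((-96,20,26),(426,149)),W((-96,-20,26),(367,147)),W((-66,22,26),(423,191)),W((-66,-22,26),(364,191))]
p,r=fit(o,[.591,-.225,-2.29]);print(np.round(p,4),r.tolist())
for g in(-.02,0):
    q=T(p,[(g,0,.008)])[0];print(q);go(q,p[2]+np.pi/2)
for u in((467,277),(545,277),(545,383),(490,388)):print(ray('wrist',np.array(u)/1.5,.024), end=' ')
D=lambda u:ray('side',np.array(u)/2.5+[80,100]-.3,.024)
print('\nca',[D(u).round(3).tolist() for u in((443,342),(482,311),(535,352),(498,368))])
E
```

```text
[ 0.5935 -0.2285 -2.3195] [[-0.5, 0.4], [0.4, -0.1], [-0.4, 0.5], [0.4, -0.0], [0.3, -1.4], [-0.9, -1.2], [2.7, 1.6], [-1.3, 0.4]]
[ 0.60709206 -0.21381045  0.008     ]
shift [  4.3  -1.2 191.8] turn [ 0.001 -0.     0.028] t 1.95 F [-0.2 -0.4 -0.2] w 0.499 pos [ 0.6031 -0.2117  0.1998]
[ 0.59347824 -0.22846186  0.008     ]
shift [  3.8  18.8 191.8] turn [ 0.001 -0.     0.028] t 1.95 F [-0.2 -0.4 -0.2] w 0.499 pos [ 0.6031 -0.2117  0.1998]
[ 0.63815983 -0.26031408] [ 0.68038644 -0.29750723] [ 0.63042036 -0.3680972 ] [ 0.59560135 -0.34328363] 
ca [[0.477, 0.114], [0.465, 0.048], [0.386, 0.079], [0.408, 0.12]]
```

>>> {"name": "carry_out", "arguments": {"commands": [[[4, -1, 50], [0, 0, 0.028], 50], [[4, -1, 100], [0, 0, 0.028], 50], [[4, -1, 150], [0, 0, 0.028], 50], [[4, -1, 175], [0, 0, 0.028], 50], [[4, -1, 190], [0, 0, 0.028], 50], [[4, -1, 195], [0, 0, 0.028], 50], [[4, -1, 195], [0, 0, 0.028], 50]], "force": 40}}

```text
t: 2.65
position: [0.6069, -0.2149, 0.0056]
eef_rot: [[0.732, -0.682, 0.001], [-0.682, -0.732, -0.001], [0.001, 0.001, -1.0]]
contact_force: [1.0, 0.4, 0.4]
grip_width: 0.498
```

>>> {"name": "carry_out", "arguments": {"commands": [[[0, 0, 0], [0, 0, 0], 10], [[0, 0, 0], [0, 0, 0], 10], [[0, 0, 0], [0, 0, 0], 10], [[0, 0, 0], [0, 0, 0], 10], [[0, 0, 0], [0, 0, 0], 10], [[0, 0, 0], [0, 0, 0], 10]], "force": 40}}

```text
t: 3.25
position: [0.6076, -0.2152, 0.0072]
eef_rot: [[0.732, -0.682, 0.002], [-0.682, -0.732, -0.002], [0.003, 0.0, -1.0]]
contact_force: [-2.7, 0.6, 7.0]
grip_width: 0.271
```

>>> {"name": "carry_out", "arguments": {"commands": [[[0, 0, -45], [0, 0, 0], 10], [[0, 0, -90], [0, 0, 0], 10], [[-40, -4, -120], [0, 0, 0], 10], [[-88, -9, -120], [0, 0, 0], 10], [[-137, -14, -120], [0, 0, 0], 10], [[-186, -19, -120], [0, 0, 0], 10], [[-235, -24, -120], [0, 0, 0], 10], [[-284, -29, -120], [0, 0, 0], 10]]}}

```text
t: 4.05
position: [0.4176, 0.0013, 0.1262]
eef_rot: [[0.732, -0.682, 0.002], [-0.682, -0.732, -0.002], [0.003, 0.0, -1.0]]
contact_force: [0.3, 0.9, -2.5]
grip_width: 0.268
```

```bash
python3 -c "
from h import *
go((.536,.205,.125),-.386)"
```

```text
shift [ -52.2 -229.8    1. ] turn [ 0.001 -0.003 -0.364] t 4.05 F [ 0.3  0.9 -2.5] w 0.268 pos [0.4176 0.0013 0.1262]
```

>>> {"name": "carry_out", "arguments": {"commands": [[[-52, -230, 0], [0, 0, -0.364], 10], [[-52, -230, 0], [0, 0, -0.364], 10], [[-52, -230, 0], [0, 0, -0.364], 10], [[-52, -230, 0], [0, 0, -0.364], 10], [[-52, -230, 0], [0, 0, -0.364], 10], [[-52, -230, 0], [0, 0, -0.364], 10], [[-52, -230, 0], [0, 0, -0.364], 10], [[-52, -230, 0], [0, 0, -0.364], 10]]}}

```text
t: 4.85
position: [0.5354, 0.2043, 0.1255]
eef_rot: [[0.926, -0.377, 0.001], [-0.377, -0.926, -0.003], [0.002, 0.002, -1.0]]
contact_force: [-0.7, -0.4, -4.0]
grip_width: 0.267
```

```bash
python3 - <<'E'
from h import *
s=state();im=camera('wrist');cv2.imwrite('pics/w2raw.png',im[:,:,::-1]);print(s['position'],s['t'],s['joints'])
v=cv2.resize(im[:,:,::-1],None,fx=1.5,fy=1.5)
pos=s['position'];a=np.arctan2(s['eef_rot'][1][0],s['eef_rot'][0][0])-np.pi/2
b=np.r_[pos[:2],a]
L=np.array([(-76.7,0,26),(-76.7,22,26),(-76.7,-22,26),(-46.7,12,26),(111.8,12,26)])/1e3+[0,0,pos[2]-.007]
P=[.5823,.2011,.1135];th=np.linspace(0,6.28,24)
for Q,c in((T(b,L),(0,255,0)),(T(P,np.c_[.011*np.cos(th),.0925+.011*np.sin(th),.05+0*th]),(0,0,255)),(T(P,[(-.016,-.072,.04),(.021,-.072,.04),(.075,.1,.045),(.075,-.1,.045)]),(255,0,255))):
  for q in proj('wrist',Q):cv2.circle(v,tuple(int(k*1.5) for k in q),2,c,-1)
cv2.imwrite('pics/w2.png',v)
E
```

```text
[0.53544131 0.20429207 0.12552225] 4.85 [ 0.15905484  0.30261616  1.70397063 -0.0031615   1.13460156  0.5468633 ]
```

View pics/w2.png

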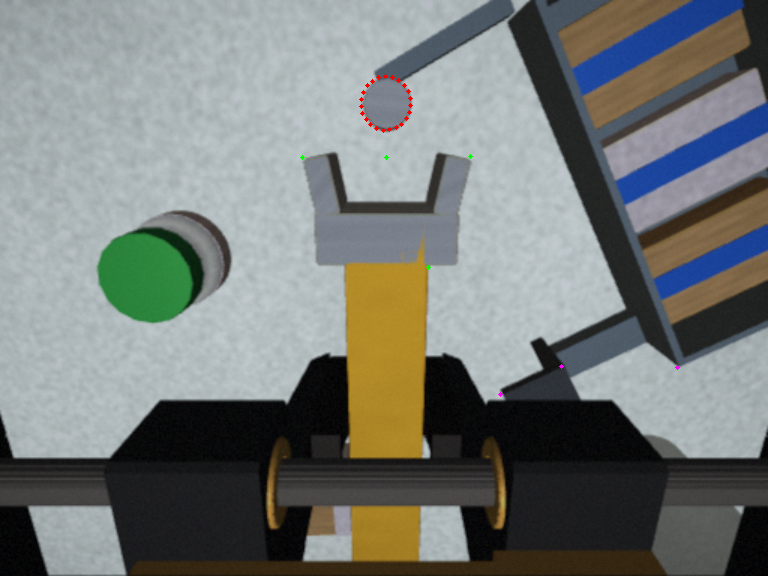

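The overlay matches within about 1 mm: post circle at (386,103), fork prongs at (318–455,155), jar at left and keeper at (530,375). I'll lower the bar above carton height, engage the post, then set it down.

>>> {"name": "carry_out", "arguments": {"commands": [[[0, 0, 45], [0, 0, 0], 10], [[0, 0, 86], [0, 0, 0], 10], [[0, 0, 86], [0, 0, 0], 10], [[0, -10, 86], [0, 0, 0], 10], [[0, -20, 86], [0, 0, 0], 10], [[0, -20, 86], [0, 0, 0], 10]]}}

```text
t: 5.5
position: [0.5462, 0.224, 0.0428]
eef_rot: [[0.926, -0.377, 0.007], [-0.377, -0.926, -0.001], [0.007, -0.002, -1.0]]
contact_force: [0.9, -0.8, -2.9]
grip_width: 0.27
```

>>> {"name": "carry_out", "arguments": {"commands": [[[0, 0, 12], [0, 0, 0], 10], [[0, 0, 24], [0, 0, 0], 10], [[0, 0, 30], [0, 0, 0], 10], [[0, 0, 32], [0, 0, 0], 10], [[0, 0, 32], [0, 0, 0], 10]]}}

```text
t: 6.0
position: [0.5462, 0.224, 0.0104]
eef_rot: [[0.926, -0.377, 0.007], [-0.377, -0.926, -0.001], [0.007, -0.001, -1.0]]
contact_force: [-0.2, 0.0, -3.5]
grip_width: 0.267
```

```bash
python3 - <<'E'
from h import *
p=T([.5823,.2011,.1135],[(0,.0925,0)])[0]
a=-1.457-.5
go(np.r_[p[:2]+.0735*np.array([np.cos(a),np.sin(a)]),.0075],a+np.pi/2)
im=camera('wrist');cv2.imwrite('pics/w3.png',im[:260,:,::-1])
E
```

```text
shift [-2.3 -0.1  2.9] turn [-0.001 -0.007 -0.   ] t 6.0 F [-0.2  0.  -3.5] w 0.267 pos [0.5462 0.224  0.0104]
```

View pics/w3.png

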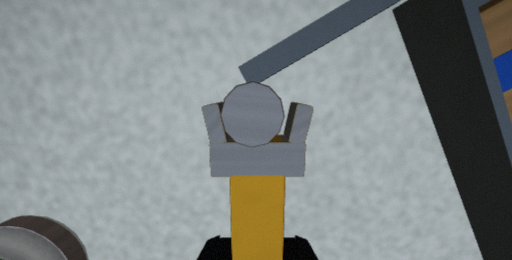

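The fork is around the post (253,115), about 2 mm off centre. I'll centre it, lower it and press lightly.

>>> {"name": "carry_out", "arguments": {"commands": [[[-2, 0, 1], [0, -0.007, 0], 10], [[-2, 0, 3], [0, -0.007, 0], 10], [[-2, -1, 3], [0, -0.007, 0], 10], [[-2, -2, 3], [0, -0.007, 0], 10], [[-2, -2, 3], [0, -0.007, 0], 10]]}}

```text
t: 6.55
position: [0.5449, 0.2256, 0.0077]
eef_rot: [[0.926, -0.377, -0.001], [-0.377, -0.926, -0.0], [-0.001, 0.001, -1.0]]
contact_force: [-1.4, -5.4, -1.4]
grip_width: 0.269
```

>>> {"name": "carry_out", "arguments": {"commands": [[[0, -1, 0], [0, 0, 0], 10], [[0, -1, 0], [0, 0, 0], 10], [[4, -1, 0], [0, 0, -0.05], 10], [[7, -1.4, 0], [0, 0, -0.1], 10], [[11, -1.8, 0], [0, 0, -0.15], 10], [[14, -2.4, 0], [0, 0, -0.2], 10], [[18, -3.2, 0], [0, 0, -0.25], 10], [[21, -4.2, 0], [0, 0, -0.3], 10]]}}

```text
t: 7.35
position: [0.5651, 0.2207, 0.0073]
eef_rot: [[0.997, -0.084, -0.003], [-0.084, -0.997, -0.002], [-0.003, 0.002, -1.0]]
contact_force: [-3.0, -4.3, -2.0]
grip_width: 0.27
```

```bash
python3 - <<'E'
from h import *
p=T([.5823,.2011,.1135],[(0,.0925,0)])[0]
for d in(.2,.13,.06,0,-.01):
  a=-1.457-d
  print(d);go(np.r_[p[:2]+.0725*np.array([np.cos(a),np.sin(a)]),.0075],a+np.pi/2)
s=state();im=camera('wrist');cv2.imwrite('pics/w4.png',im[:,:,::-1])
E
```

```text
0.2
shift [ 0.5 -0.2 -0.2] turn [0.002 0.003 0.003] t 7.35 F [-3.  -4.3 -2. ] w 0.27 pos [0.5651 0.2207 0.0073]
0.13
shift [ 5.6 -0.3 -0.2] turn [ 0.002  0.003 -0.067] t 7.35 F [-3.  -4.3 -2. ] w 0.27 pos [0.5651 0.2207 0.0073]
0.06
shift [10.6 -0.8 -0.2] turn [ 0.002  0.003 -0.137] t 7.35 F [-3.  -4.3 -2. ] w 0.27 pos [0.5651 0.2207 0.0073]
0
shift [14.9 -1.6 -0.2] turn [ 0.002  0.003 -0.197] t 7.35 F [-3.  -4.3 -2. ] w 0.27 pos [0.5651 0.2207 0.0073]
-0.01
shift [15.6 -1.7 -0.2] turn [ 0.002  0.003 -0.207] t 7.35 F [-3.  -4.3 -2. ] w 0.27 pos [0.5651 0.2207 0.0073]
```

View pics/w4.png

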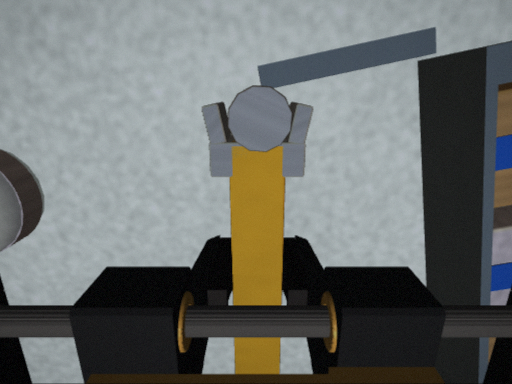

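The fork is seated on the post (260,118) and the bar is 0.20 rad out. I'll swing on with a pause at about 0.13, then go home.

>>> {"name": "carry_out", "arguments": {"commands": [[[3, -0.5, 0], [0, 0, -0.035], 10], [[5.6, -0.8, 0], [0, 0, -0.067], 10], [[5.6, -0.8, 0], [0, 0, -0.067], 10], [[8, -1, 0], [0, 0, -0.1], 10], [[10.6, -1.3, 0], [0, 0, -0.137], 10], [[13, -1.7, 0], [0, 0, -0.17], 10], [[14.9, -2, 0], [0, 0, -0.197], 10], [[14.9, -2, 0], [0, 0, -0.197], 10]]}}

```text
t: 8.2
position: [0.5807, 0.2208, 0.0074]
eef_rot: [[0.993, 0.115, -0.003], [0.115, -0.993, -0.003], [-0.003, 0.003, -1.0]]
contact_force: [-1.0, -5.1, -2.1]
grip_width: 0.267
```

```bash
python3 - <<'E'
from h import *
p=T([.5823,.2011,.1135],[(0,.0925,0)])[0]
a=-1.457
go(np.r_[p[:2]+.0725*np.array([np.cos(a),np.sin(a)]),.0075],a+np.pi/2)
a=camera('scene')[200:320,230:370,::-1];b=camera('side')[190:290,130:250,::-1]
cv2.imwrite('pics/v5.png',np.hstack([cv2.resize(a,(420,360)),cv2.resize(b,(372,360)) if 0 else cv2.resize(b,(380,360))]))
E
```

```text
shift [-0.6 -0.2 -0.1] turn [0.003 0.003 0.002] t 8.2 F [-1.  -5.1 -2.1] w 0.267 pos [0.5807 0.2208 0.0074]
```

View pics/v5.png

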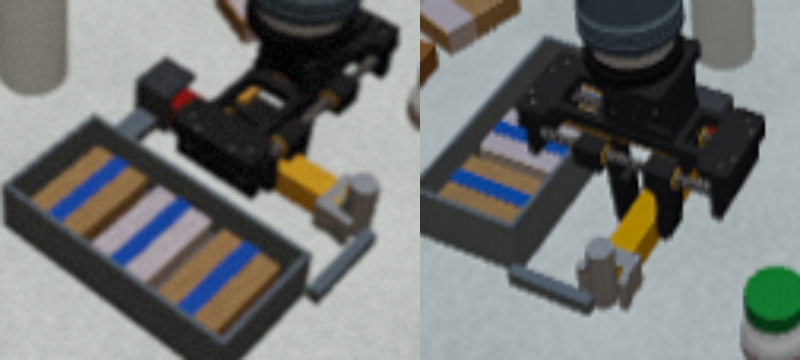

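The red tip is under the keeper in both views. I'll nudge a little further to feel for the back wall.

>>> {"name": "carry_out", "arguments": {"commands": [[[0.5, -0.5, 0], [0.003, 0.003, -0.008], 10], [[1, -0.5, 0], [0.003, 0.003, -0.015], 10], [[1, -0.5, 0], [0.003, 0.003, -0.015], 10]]}}

```text
t: 8.6
position: [0.5812, 0.2209, 0.0073]
eef_rot: [[0.992, 0.128, -0.001], [0.128, -0.992, -0.0], [-0.001, 0.0, -1.0]]
contact_force: [-2.3, -5.1, -0.8]
grip_width: 0.268
```

>>> {"name": "carry_out", "arguments": {"commands": [[[0, 0, 0], [0, 0, 0], 50], [[0, 0, 0], [0, 0, 0], 50], [[0, 0, 0], [0, 0, 0], 50], [[0, 0, -10], [0, 0, 0], 50], [[0, 0, -40], [0, 0, 0], 50], [[0, 0, -90], [0, 0, 0], 50], [[0, 30, -140], [0, 0, 0], 50], [[0, 30, -140], [0, 0, 0], 50]]}}

```text
t: 9.4
position: [0.5894, 0.1904, 0.155]
eef_rot: [[0.992, 0.127, 0.011], [0.127, -0.992, 0.001], [0.011, 0.001, -1.0]]
contact_force: [0.4, 0.1, 0.7]
grip_width: 0.5
```

```bash
python3 - <<'E'
from h import *
s=state();im=camera('wrist')[:,:,::-1];cv2.imwrite('pics/w6raw.png',im)
v=cv2.resize(im,None,fx=1.5,fy=1.5);print(s['position'],s['t'])
P=[.5823,.2011,.1135];th=np.linspace(0,6.28,24)
B=np.array([(-12,-50.5,26),(12,-50.5,26),(-12,66,26),(12,66,26),(-22,66,26),(22,66,26)])/1e3
for Q,c in((T(P,np.c_[.011*np.cos(th),.0925+.011*np.sin(th),.05+0*th]),(0,0,255)),(T(P,B),(0,255,0)),(T(P,[(-.016,-.072,.04),(.021,-.072,.04),(-.016,-.104,.04),(.075,.1,.045),(.075,-.1,.045)]),(255,0,255))):
  for q in proj('wrist',Q):cv2.circle(v,tuple(int(k*1.5) for k in q),2,c,-1)
cv2.imwrite('pics/w6.png',v)
E
```

```text
[0.58943463 0.19038551 0.15497731] 9.4
```

View pics/w6.png

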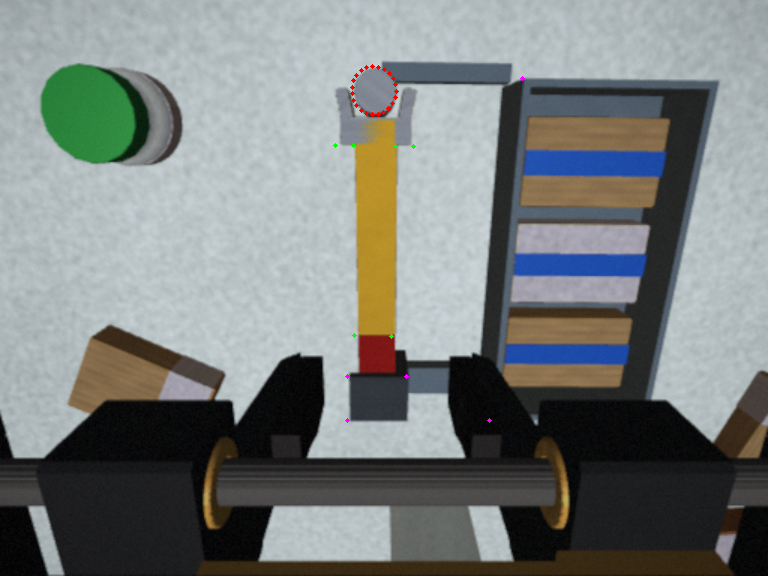

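The view from above shows the fork seated on the post (374,90). The red tip is under the keeper (378,375), and the bar is in line to about 1 mm. The gripper is clear, so I'll hand in.

```bash
python3 -c "
from station import *
print(hand_in())"
```

```text
the job is handed in; nothing more can be done
None
```

I set the bar's fork against the post about 0.5 rad out of line. I then swung it in with light pressure on the post, pausing at about 0.13 rad, and released it with the red tip under the keeper. The job was handed in at about 9.4 s on the robot's clock; no verdict was reported.

- **Angle:** I started at about 0.5 rad, which is inside the allowed 0.35 to 1.2 rad. A full 45 degrees would have brought the tip too close to the carton near the dock.
- **Final position:** The last wrist picture shows the fork seated on the post and the tip under the keeper. The bar is in line to about 1–2 mm, slightly past my estimated line towards the back wall, and looks flat on the counter.
- **Not confirmed:** When I nudged the bar the last 0.015 rad, I felt no clear contact with the back wall. That the tip is home rests on the pictures, not on touch.
- **Bystanders:** The jar and the carton near the dock looked unmoved in the last picture. The arm passed well clear of the bottle and the other carton, but I did not measure any of the four again. Contact forces read at the end of each move never exceeded about 8 N.

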